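# Close the doser's hopper lid and set its gated lever

### The job

The doser in this cleaning-supplies store has just been refilled. First tip the hopper's open lid from behind over past upright and let it drop shut by its own weight, without carrying or pressing it down or touching it again; then take the selector lever through its zigzag gate from the first slot across the middle slot into the third and push it fully home at that slot's far end, away from the robot, and let go. Leave the stock standing around them where it is.

Things in the scene. Friction and masses are not known exactly. Their poses are not given: they have to be found in the camera images.
- hopper: Grey open-topped hopper holding a white cleaner block, fixed to the table: 160 mm (its x) by 200 mm (its y), 120 mm tall. Origin: centre of its underside. Its x axis points from its front (outlet side, facing the robot) to the hinge side. Stands left or right of the selector box, turned up to 0.3 rad.
- lid (a joint): Lid angle, rad: 0 shut, pi/2 upright, 2.05 leaning back on its stop away from the robot, as found. Stiff hinge along the hopper's y at its rear rim: near upright the lid stays where it is left; it falls by itself only once 9 to 25 degrees past upright towards the robot (differs each time), then a damper lets it swing shut in a second or so. No latch.
- lid_hinge (a point): Point on the hinge axis, middle of the lid's width, 120 mm above the table, 80 mm behind the hopper's centre.
- lid_edge (a point): Middle of the free edge of the flat grey lid: 160 mm hinge to edge, 204 mm wide, 8 mm thick, 0.25 to 0.5 kg. Edge about 262 mm above the table as found, 280 mm when upright. Pushing there takes 1 or 2 N. Behind the leaning lid is free space for closed fingers.
- selector: Grey selector box, fixed to the table: 180 mm (its x) by 150 mm (its y), 70 mm tall, turned up to 0.3 rad. Origin: centre of its underside. Its x axis points away from the robot, its y to the left. On its top an aluminium gate, 18 mm high, in which the lever stands.
- gate (a point): Centre of the gate on the box's top, 70 mm up. Three slots run along the box's x, middles at y = +28 (first), 0, -28 mm (third), parted by two ribs 10 mm thick, 14 mm high. Each rib has one 24 mm opening for the 14 mm stalk (5 mm to spare either way): first-middle centred between x +2 and +26 mm, middle-third between -26 and -2 mm; where exactly differs: look, or feel along the rib, 6 N sideways.
- lever_grip (a point): Middle of the lever's handle, 145 mm above the table: an upright black cylinder, 28 mm diameter, 62 mm tall (113 to 175 mm above the table), on a 14 mm steel stalk standing in the gate. The lever stays upright: it slides and does not turn or tilt, and stays where it is left (friction about 1.2 N each way).
- lever_x (a joint): Lever position along the selector box's x from the gate's centre, m: -0.036 (end nearest the robot) to +0.036 (far end).
- lever_y (a joint): Lever position along the selector box's y from the gate's centre, m: about +0.028 in the first slot (as found), 0 in the middle slot, -0.028 in the third; about 2 mm of play either way in a slot.
- bottle: Plain white bottle, 54 mm diameter, 170 mm tall, between the two machines. Bystander, loose; origin at its underside middle.
- cup: Clear measuring cup, 72 mm diameter, 80 mm tall, nearest the robot. Bystander, loose; origin at its underside middle.
- brush: Hand brush, 170 mm long, lying behind the machines. Bystander, loose; origin at its underside.
- jug: White detergent jug with handle, 85 x 140 mm, 240 mm tall, right rear. Bystander, loose; origin at its underside middle.
- can: Plain metal can, 74 mm diameter, 110 mm tall, left. Bystander, loose; origin at its underside middle.
- carton: Cardboard carton 100 x 150 x 70 mm, right. Bystander, loose; origin at its underside middle.
- soapbox: White and blue box 70 x 110 x 50 mm, left rear. Bystander, loose; origin at its underside middle.

How it is judged (in metres and radians):
On the way, in this order (a step that is already met when the one before it is completed fails the run):
1. the lid has fallen shut (below 0.04 rad) while the lever is still in the first slot (value of joint lid below 0.04 rad and value of joint lever_y above 0.018 m), for 0.2 s.
2. the lever is in the middle slot (lever_y within 9 mm of 0) (value of joint lever_y between -0.009 and 0.009 m), for 0.1 s.
At the end, for the whole second after the job is handed in: Lid shut (below 0.04 rad); lever at rest in the third slot (lever_y below -22 mm) and within 7 mm of that slot's far end (lever_x above +29 mm), and let go (value of joint lid below 0.04 rad and value of joint lever_y below -0.022 m and value of joint lever_x between 0.029 and 0.04 m and velocity of joint lever_x between -0.01 and 0.01 m/s); the robot touches nothing.
It fails at once if the robot touches the lid while it is more than 44 degrees past upright (below 0.8 rad) or shut: it must fall by its own weight (value of joint lid below 0.8 rad and contact force between any of the arm, the fingers and lid above 0.3 N).
It fails at once if a bystander is moved by more than 30 mm or tipped (distance of any of bottle, cup, brush, jug, can, carton, soapbox from where it was at the start of the episode above 0.03 m or angle between any of bottle, cup, brush, jug, can, carton, soapbox's own z axis and vertical above 0.4 rad).
It also fails if it takes over 58 s, if anything falls off the work surface, if the arm or the gripper's body presses on something with over 40 N, if the wrist force passes 120 N, or if a joint passes its speed limit or range.

### The arm

A 6-joint arm with a two-finger parallel gripper is mounted at the origin on the work surface. World frame = base frame: x ahead of the robot, y to its left, z up, the work surface at z = 0. Lengths are in mm, angles in rad, forces in N, time in s.
With the tool pointing down it reaches from about 325 to 850 mm from the base axis. Payload 15.5 kg.
Tool frame: the origin (TCP) lies on the centre line of the jaws, within the pads' length; the fingertips stand 19 mm ahead of it and the grasp point (between the pads) is the TCP; z points along the fingers, y is the direction in which the jaws open and shut (so a half turn about z gives the same grasp; the last joint's range is limited). The gripper opens to 91 mm and grips with 3 to 60 N. Pads are 32 mm wide; open, the fingers measure 118 mm over their backs; the gripper's body (76 mm by 178 mm) begins 60 mm behind the grasp point.
Start: joints at [1.121, 0.494, 1.345, -0, 1.302, -0.096], TCP at [217.122, 586.076, 232.915] pointing down, gripper open.
Joint ranges: [-2.91, 2.91], [-0.82, 2.16], [0.22, 2.67], [-1.22, 4.37], [0.12, 2.79], [-3.08, 3.08]. Speed limits (rad/s): [1.89, 1.89, 2.57, 3.01, 3.01, 3.01].

### API

Orientations are given as a rotation vector (axis times angle).
In Python, from plant import sense, snapshot, close_job gives the robot as it stands.
- The arm moves only by the tool carry_out, never from a script. Its argument "plan" is text: rows parted by semicolons, each of 6 numbers parted by spaces: the shift along the tool's x, y, z in mm, then the turn, a rotation vector about the tool's x, y, z in degrees. In form: dx dy dz rx ry rz; .... A call has 1 to 12 rows; each row is the pose to reach, as a shift and turn from the pose commanded when the call began, along the tool's axes at that moment; what a row does not reach only later rows make up. A row lasts 1/8 s, in which the tool goes at most 62.5 mm and 10.7 degrees, less where a joint would pass 70% of its speed; a pose out of reach is approached as far as the arm can. A call with a gripper value outside its range is refused whole. "grip" is the opening, from 0 (shut) to 1 (fully open), set as the call begins (left out, the last holds). The fingers move at their own pace and stop on an object; "newtons" is the grip in N (left out, the last holds). Time passes only in rows, so rows that repeat a pose let the fingers close. It gives the time, the measured TCP pose, the force and the opening at its end, in the units of the state.
- sense(): the state, without advancing time (a new reading comes with each control period).
- snapshot(name): name is "scene" or "top" or "wrist"; returns a dict with "img" (400x640x3 uint8, red, green, blue), "mtx" (3x3 intrinsics, pixels), "rvec" (rotation vector, rad) and "tvec" (3), from world to camera coordinates, as OpenCV has them; the wrist camera has in their place "hand_eye" (4x4, takes a point from camera to tool coordinates, whose origin is the TCP and whose axes are the flange's). Camera axes: x right, y down, z forward; pixel columns grow to the right and rows downward; lengths in mm; the calibration is good to about 2 mm. The wrist camera is an equidistant fisheye: a pixel r from the principal point sees the ray r / f radians off the axis. A picture is of the moment at which its call begins: read the wrist's pose just before it. There is no depth.
- close_job(): hands the job in, once; it reports no verdict.
The state is a dict: "time": time; "joint_pos": joint angles; "joint_velocities": joint speeds; "tau": joint torques, N m; "tcp_pos": TCP position; "eef_rot": TCP orientation; "wrist_force": force on the tool from outside, world axes, zero at the start; "ft_torque": the same for the moment, N m; "grip_width": finger opening in mm.
Only numpy, scipy, OpenCV 4.12 (cv2) and the standard library are available. Lean on these libraries where they do the work, as an engineer would, in place of code of your own. Each camera call takes 0.05 s, during which the arm holds its last target.

## Working session

There is one attempt and no reset: what is moved stays moved. The work goes in short steps, Python scripts to look and compute and a tool call to move; the robot and the scene stay as the last step left them, time stands still between calls to the robot, and variables do not carry over. Pictures are saved under pics/ and viewed, and the job is handed in when it is done.

Besides the shell and the picture viewer there is one more tool, called as name(argument=value, ...) on one line, values as JSON. carry_out: Moves the arm, as the interface text tells. Its arguments: {"type":"object","properties":{"plan":{"type":"string"},"grip":{"type":"number"},"newtons":{"type":"number"}},"required":["plan"]}

```bash
ls; mkdir -p pics; python3 - <<'E'
from plant import sense, snapshot
import cv2,numpy as np
print(sense())
for n in ("scene","top","wrist"):
    s=snapshot(n); cv2.imwrite(f"pics/{n}0.png",s["img"][:,:,::-1]); print(n,{k:np.round(v,4).tolist() for k,v in s.items() if k!="img"})
    np.save(f"{n}0.npy",s,allow_pickle=True)
E
```

```text
pics
{'time': 0.0, 'joint_pos': array([ 1.12049017e+00,  4.94183539e-01,  1.34615249e+00, -3.32267986e-05,
        1.30248377e+00, -9.54723428e-02]), 'joint_velocities': array([ 4.25233940e-04,  9.57368432e-04, -2.33046292e-04,  6.66389788e-04,
       -6.49493529e-05,  2.78704449e-04]), 'tau': array([-1.55320420e-03, -8.78823853e+01, -3.81847072e+01,  7.05980742e-02,
        5.34782815e-02, -8.22764559e-05]), 'tcp_pos': array([216.97776414, 585.73823183, 232.33079253]), 'eef_rot': array([-5.54385534e-01, -3.09198536e+00,  1.86963854e-03]), 'wrist_force': array([-0.15846908, -0.05641213,  0.82589719]), 'ft_torque': array([ 0.00248628, -0.0064352 ,  0.00396321]), 'grip_width': 91.04023744406454}
scene {'mtx': [[509.2667, 0.0, 313.1088], [0.0, 509.2667, 200.5341], [0.0, 0.0, 1.0]], 'rvec': [1.9928, 1.1173, -0.5813], 'tvec': [-272.5946, -170.7943, 2221.6084]}
top {'mtx': [[361.7942, 0.0, 325.8563], [0.0, 361.7942, 196.9621], [0.0, 0.0, 1.0]], 'rvec': [2.1737, -2.0338, 0.2203], 'tvec': [-18.6432, 519.6788, 1045.3157]}
wrist {'mtx': [[309.7069, 0.0, 319.8469], [0.0, 309.7069, 202.5988], [0.0, 0.0, 1.0]], 'hand_eye': [[0.0008, -0.9641, -0.2654, 74.8146], [1.0, 0.0008, 0.0001, 0.1877], [0.0001, -0.2655, 0.9641, -152.3865], [0.0, 0.0, 0.0, 1.0]]}
```

View pics/scene0.png

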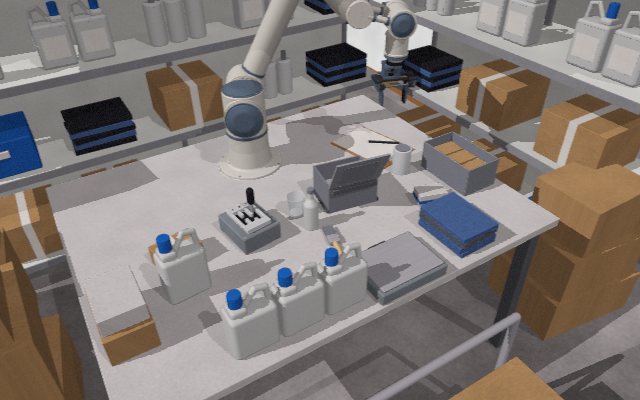

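View pics/top0.png

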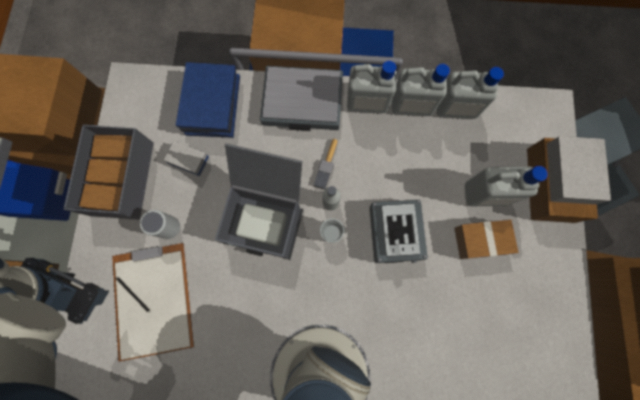

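View pics/wrist0.png

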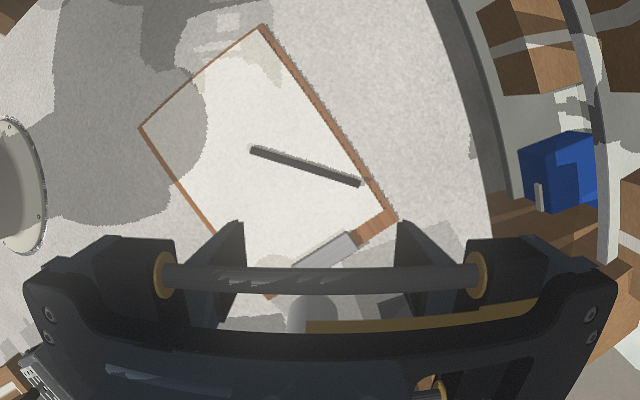

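The top view shows the hopper (centre about px 262,222) with its lid leaning away (edge about 227–301, 146–165), the selector at (399,231), the bottle at (331,198) and the cup at (331,231). I'll enlarge these areas.

```bash
python3 - <<'E'
import cv2
im=cv2.imread("pics/top0.png")
cv2.imwrite("pics/t_h.png",cv2.resize(im[130:270,210:350],None,fx=4.2,fy=4.2,interpolation=cv2.INTER_CUBIC))
cv2.imwrite("pics/t_s.png",cv2.resize(im[190:275,360:440],None,fx=7,fy=7,interpolation=cv2.INTER_CUBIC))
im=cv2.imread("pics/scene0.png")
cv2.imwrite("pics/s_.png",cv2.resize(im[140:260,210:400],None,fx=4.2,fy=4.2,interpolation=cv2.INTER_CUBIC))
E
```

```text
(no output)
```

View pics/t_h.png

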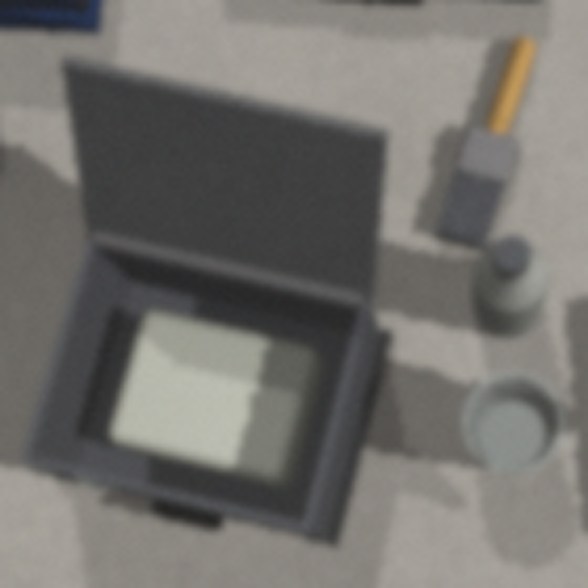

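View pics/t_s.png

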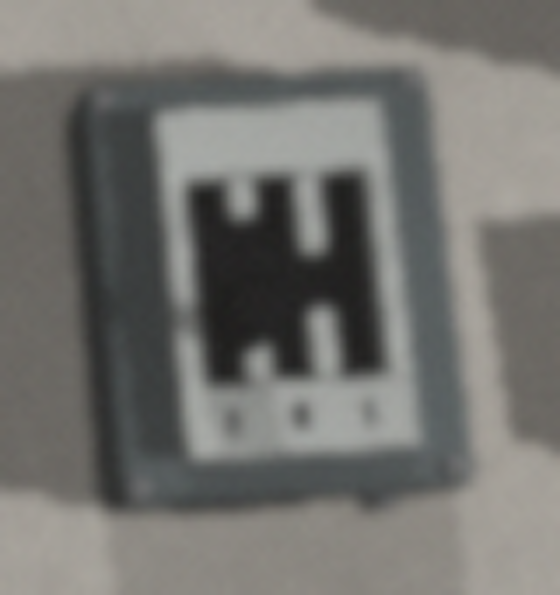

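View pics/s_.png

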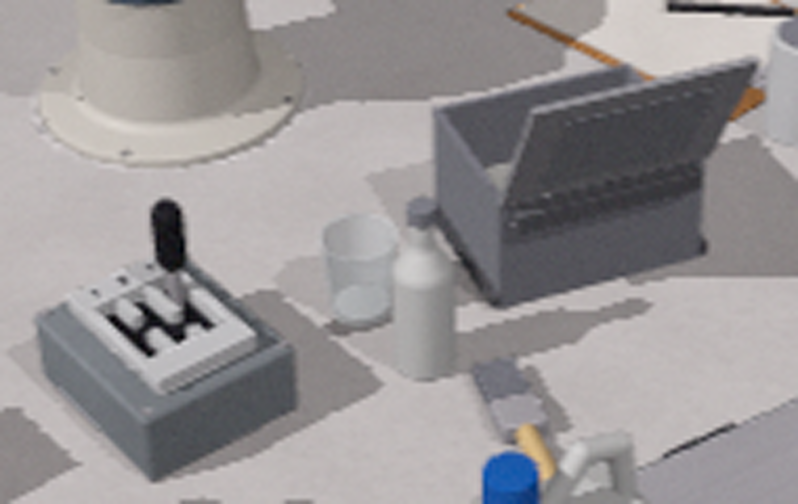

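```bash
cat > h.py <<'E'
import numpy as np,cv2
from scipy.optimize import least_squares
S={n:np.load(f"{n}0.npy",allow_pickle=True).item() for n in("top","scene")}
def proj(n,P):
    s=S[n];return cv2.projectPoints(np.asarray(P,float).reshape(-1,3),s["rvec"],s["tvec"],s["mtx"],None)[0][:,0]
def loc(n,uv,z):
    s=S[n];R=cv2.Rodrigues(s["rvec"])[0];c=-R.T@np.ravel(s["tvec"])
    q=cv2.undistortPoints(np.array([[uv]],float),s["mtx"],None)[0,0];d=R.T@[q[0],q[1],1]
    return c+d*(z-c[2])/d[2]
def W(p,L):
    L=np.atleast_2d(np.array(L,float));c,s=np.cos(p[2]),np.sin(p[2])
    return np.c_[p[0]+c*L[:,0]-s*L[:,1],p[1]+s*L[:,0]+c*L[:,1],L[:,2]]
E
python3 - <<'E'
from h import *
for n in S:
    R=cv2.Rodrigues(S[n]["rvec"])[0];print(n,"cam",(-R.T@np.ravel(S[n]["tvec"])).round())
t=lambda a:np.array(a)/4.2+[210,130]
s=lambda a:np.array(a)/7+[360,190]
c=lambda a:np.array(a)/4.2+[210,140]
e=80+160*np.cos(np.pi-2.05);ze=120+160*np.sin(2.05)
obs=[("top",t([67,62]),[e,102,ze]),("top",t([386,132]),[e,-102,ze]),("top",t([33,455]),[-80,100,120]),("top",t([312,535]),[-80,-100,120]),("top",t([365,303]),[80,-102,122]),("top",t([93,240]),[80,102,122]),
("scene",c([757,62]),[e,102,ze]),("scene",c([537,108]),[e,-102,ze]),("scene",c([435,110]),[-80,-100,120])]
obs2=[("top",s([80,92]),[90,75,70]),("top",s([425,70]),[90,-75,70]),("top",s([468,480]),[-90,-75,70]),("top",s([118,503]),[-90,75,70]),
("scene",c([38,320]),[-90,-75,70]),("scene",c([297,350]),[90,75,70]),("scene",c([152,415]),[90,-75,70])]
for o,p0 in((obs,[500,150,-.2]),(obs2,[550,-200,0.1])):
    f=lambda p:np.concatenate([proj(n,W(p,L))[0]-uv for n,uv,L in o])
    r=least_squares(f,p0,loss="soft_l1");print(r.x.round(3));print(r.fun.reshape(-1,2).round(1) if 0 else f(r.x).reshape(-1,2).round(1))
    np.save("hop.npy" if o is obs else "sel.npy",r.x)
p=np.load("sel.npy")
# gate features, to box frame
def inv(w):
    d=w[:2]-p[:2];c_,s_=np.cos(p[2]),np.sin(p[2]);return np.array([c_*d[0]+s_*d[1],-s_*d[0]+c_*d[1]]).round(1)
for nm,q in dict(pl1=(155,110),pl2=(385,100),pl3=(420,440),pl4=(188,462),b1=(190,185),b2=(365,172),b3=(385,372),b4=(205,382),L_rib_up_end=(242,220),L_rib_low_end=(258,345),R_rib_up=(313,255),R_rib_lo=(322,305)).items():
    print(nm,inv(loc("top",s(q),84 if 'rib' in nm else 88)))
for nm,q in dict(handletop=(167,205),handlebot=(172,265)).items():
    z=175 if 'top' in nm else 113
    print(nm,inv(loc("scene",c(q),z)))
for nm,q,z in(("bottle",(511,255),170),("cupbase",(510,440),0),("cuprim",(508,418),80),("brush",(485,190),20)): print(nm,loc("top",t(q),z).round())
E
```

```text
top cam [2.850e+02 1.000e+00 1.132e+03]
scene cam [1761. -704. 1200.]
[ 4.26558e+02  2.03458e+02 -1.68000e-01]
[[-1.  -0.7]
 [ 0.8  0.5]
 [-2.7  1. ]
 [ 0.1 -1.2]
 [ 2.5 -1.1]
 [-1.4 -2.2]
 [-0.4 -2.2]
 [-2.2 -0.5]
 [-1.5 -0.8]]
[ 4.32832e+02 -2.04669e+02  1.29000e-01]
[[-0.9 -1.9]
 [-0.4 -1.8]
 [ 0.7  0.3]
 [-0.8  0.3]
 [-1.8 -2.3]
 [-0.1 -1.8]
 [-2.1  1. ]]
pl1 [71.  44.6]
pl2 [ 69.3 -52.3]
pl3 [-72.4 -50.3]
pl4 [-75.3  45.1]
b1 [38.4 33.1]
b2 [ 39.3 -40.4]
b3 [-44.  -39.2]
b4 [-43.4  34.9]
L_rib_up_end [22.9 12.1]
L_rib_low_end [-29.4  10.9]
R_rib_up [  6.5 -15.9]
R_rib_lo [-14.5 -17.3]
handletop [-15.3  26.7]
handlebot [-16.3  25.2]
bottle [513.  -0. 170.]
cupbase [412.  -9.   0.]
cuprim [418.  -6.  80.]
brush [598.  22.  20.]
```

```bash
cat > mv.py <<'E'
import numpy as np
from scipy.spatial.transform import Rotation as Ro
from plant import sense
def rel(targets,s=None):
    "targets: (x,y,z,yaw of tool x, rad)"
    s=s or sense();R=Ro.from_rotvec(s["eef_rot"])
    print("t",s["time"],"pos",s["tcp_pos"].round(1),"F",s["wrist_force"].round(1),"grip",round(s["grip_width"],1))
    for t in targets:
        d=R.inv().apply(np.array(t[:3])-s["tcp_pos"])
        Rt=Ro.from_matrix(np.array([[np.cos(t[3]),np.sin(t[3]),0],[np.sin(t[3]),-np.cos(t[3]),0],[0,0,-1]]))
        print(d.round(1),np.degrees((R.inv()*Rt).as_rotvec()).round(1))
E
python3 - <<'E'
from mv import *; from h import *
y=np.pi-.168
rel([(217,586,350,y),(400,380,350,y),(633,168,350,y),(633,168,249,y)])
for n,uv,z in(("jug1",(372,90),150),("jug3",(470,95),150),("jugR",(505,185),150),("lap",(303,97),40)): print(n,loc("top",uv,z).round())
E
```

```text
t 0.15 pos [217.  585.8 232.5] F [-0.1 -0.5  0.2] grip 90.8
[ 1.000e-01  0.000e+00 -1.175e+02] [ -0.1  -0.  -10.7]
[-243.1 -129.6 -117.4] [ -0.1  -0.  -10.7]
[-535.2 -247.4 -117.3] [ -0.1  -0.  -10.7]
[-535.2 -247.3  -16.3] [ -0.1  -0.  -10.7]
jug1 [ 833. -101.  150.]
jug3 [ 836. -391.  150.]
jugR [ 567. -484.  150.]
lap [854. 113.  40.]
```

carry_out(plan="0 0 -60 0 0 0; 0 0 -117 0 0 -5; -48 -26 -117 0 0 -10.7; -97 -52 -117 0 0 -10.7; -146 -78 -117 0 0 -10.7; -195 -104 -117 0 0 -10.7; -243 -130 -117 0 0 -10.7; -290 -149 -117 0 0 -10.7; -340 -170 -117 0 0 -10.7; -390 -190 -117 0 0 -10.7; -440 -210 -117 0 0 -10.7; -490 -230 -117 0 0 -10.7", grip=0, newtons=15)

```text
time: 1.65
tcp_pos: [597.8, 198.8, 349.7]
eef_rot: [-0.264, -3.13, 0.0]
wrist_force: [-0.8, 1.3, 0.8]
grip_width: 0.3
```

```bash
python3 - <<'E'
from mv import *
y=np.pi-.168
rel([(633,168,350,y),(633,168,249,y)])
E
```

```text
t 1.65 pos [597.8 198.8 349.7] F [-0.8  1.3  0.8] grip 0.3
[-39.9 -24.4  -0.3] [-0. -0. -0.]
[-39.9 -24.4 100.7] [-0. -0. -0.]
```

carry_out(plan="-20 -12 0 0 0 0; -40 -24 0 0 0 0; -40 -24 0 0 0 0; -40 -24 50 0 0 0; -40 -24 100 0 0 0; -40 -24 100 0 0 0; -40 -24 100 0 0 0")

```text
time: 2.52
tcp_pos: [632.7, 170.6, 252.1]
eef_rot: [0.262, 3.128, 0.001]
wrist_force: [1.4, 0.4, 0.5]
grip_width: 0.3
```

```bash
cat > look.py <<'E'
import sys,numpy as np,cv2
from plant import snapshot
n,out=sys.argv[1],sys.argv[2]
s=snapshot(n);np.save("last_%s.npy"%n,s,allow_pickle=True);im=s["img"][:,:,::-1]
if len(sys.argv)>3:
    a,b,c,d,f=map(float,sys.argv[3].split(","));im=im[int(b):int(d),int(a):int(c)]
    im=cv2.resize(im,None,fx=f,fy=f,interpolation=cv2.INTER_CUBIC)
cv2.imwrite(out,im)
E
python3 look.py scene pics/s1.png 210,60,400,260,3; python3 -c "
from mv import *
rel([])"
```

```text
t 2.575 pos [633.  170.5 252.6] F [0.8 0.1 0.3] grip 0.7
```

View pics/s1.png

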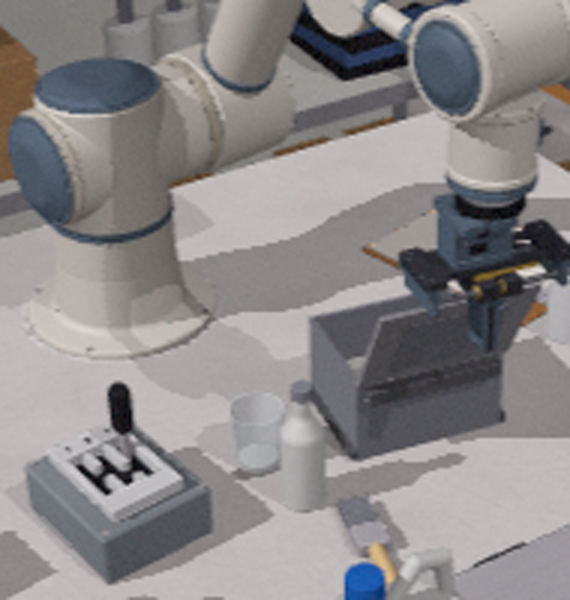

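The closed fingers stand behind the leaning lid, well inside its width. Next I push along +tool x, towards the robot.

carry_out(plan="10 0 0 0 0 0; 20 0 0 0 0 0; 30 0 0 0 0 0; 40 0 0 0 0 0; 49 0 0 0 0 0; 58 0 0 0 0 0; 67 0 0 0 0 0; 76 0 0 0 0 0; 84 0 0 0 0 0; 92 0 0 0 0 0; 98 0 0 0 0 0; 100 0 0 0 0 0")

```text
time: 4.08
tcp_pos: [533.1, 186.6, 249.9]
eef_rot: [-0.263, -3.13, 0.0]
wrist_force: [0.8, -0.5, 1.2]
grip_width: 0.5
```

```bash
python3 look.py scene pics/s2.png 210,60,400,260,3; python3 -c "
from mv import *
rel([])"
```

```text
t 4.125 pos [533.1 186.6 249.9] F [-0.6 -0.2  0.9] grip -0.0
```

View pics/s2.png

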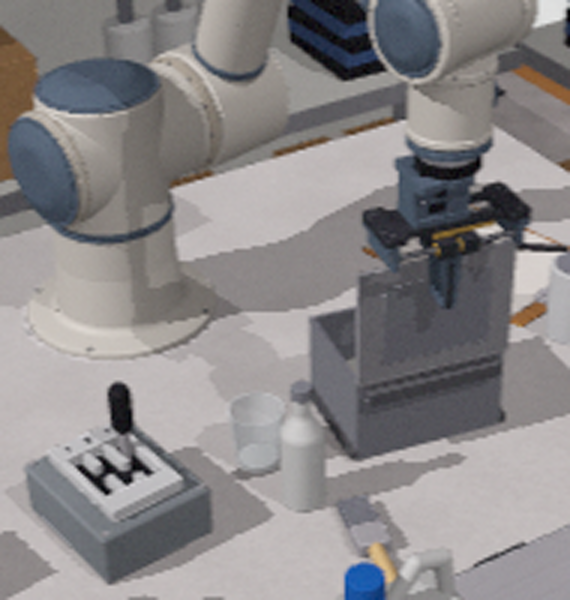

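The lid now stands about upright, with the finger still on its back. I continue slowly.

carry_out(plan="4 0 0 0 0 0; 8 0 0 0 0 0; 12 0 0 0 0 0; 16 0 0 0 0 0; 19 0 0 0 0 0; 22 0 0 0 0 0; 25 0 0 0 0 0; 28 0 0 0 0 0; 28 0 0 0 0 0; 28 0 0 0 0 0")

```text
time: 5.38
tcp_pos: [506.0, 191.2, 249.9]
eef_rot: [0.264, 3.13, 0.0]
wrist_force: [-0.2, 0.7, 0.7]
grip_width: 0.4
```

```bash
python3 look.py scene pics/s3.png 210,60,400,260,3; python3 -c "
from mv import *
rel([])"
```

```text
t 5.425 pos [506.  191.2 249.9] F [-0.3 -0.6 -0.5] grip 0.7
```

View pics/s3.png

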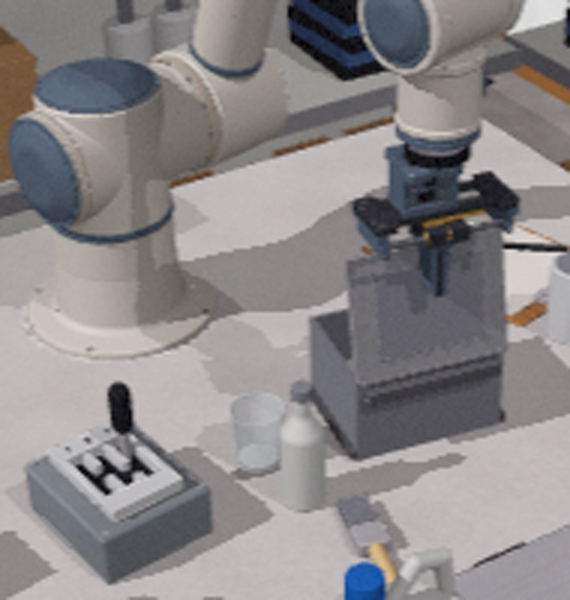

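The lid leans a little past upright and is still held by friction. I push further.

carry_out(plan="3 0 0 0 0 0; 6 0 0 0 0 0; 9 0 0 0 0 0; 12 0 0 0 0 0; 12 0 0 0 0 0; 12 0 0 0 0 0")

```text
time: 6.18
tcp_pos: [494.2, 193.2, 249.9]
eef_rot: [0.264, 3.13, 0.0]
wrist_force: [0.1, 0.2, 0.4]
grip_width: 0.4
```

```bash
python3 look.py scene pics/s4.png 290,60,400,220,3.5; python3 -c "
from mv import *
rel([])"
```

```text
t 6.225 pos [494.2 193.2 249.9] F [-0.7 -0.   0.9] grip 0.6
```

View pics/s4.png

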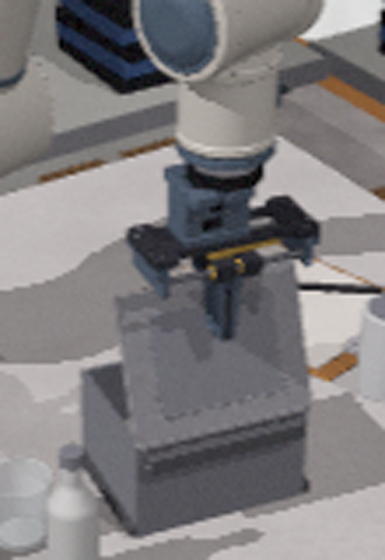

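carry_out(plan="3 0 0 0 0 0; 6 0 0 0 0 0; 9 0 0 0 0 0; 9 0 0 0 0 0; 9 0 0 0 0 0; 9 0 0 0 0 0")

```text
time: 6.98
tcp_pos: [485.3, 194.7, 249.9]
eef_rot: [0.264, 3.13, -0.0]
wrist_force: [-0.4, 0.4, -1.0]
grip_width: 0.6
```

```bash
python3 look.py scene pics/s5.png 290,60,400,220,3.5; python3 -c "
from mv import *
rel([])"
```

```text
t 7.025 pos [485.3 194.7 249.9] F [ 0.   0.6 -0.2] grip 0.5
```

View pics/s5.png

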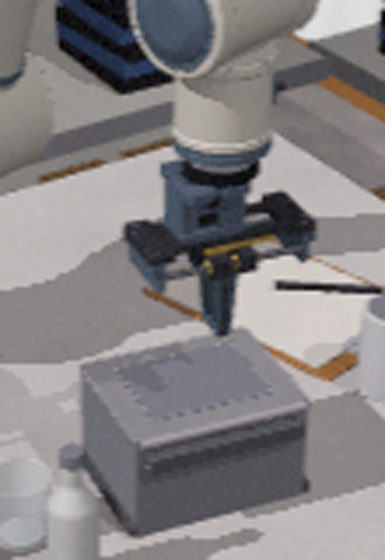

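The lid has fallen shut with the fingers clear of it (tip about z 231). Next I go up and across to view the gate.

```bash
python3 - <<'E'
from mv import *
y=np.pi-.168;y2=np.pi+.129
rel([(523,-243,320,y2)])
E
```

```text
t 7.025 pos [485.3 194.7 249.9] F [ 0.   0.6 -0.2] grip 0.5
[-110.4 -425.3  -70.1] [ -0.   0. -17.]
```

carry_out(plan="0 0 -50 0 0 0; -12 -45 -70 0 0 0; -25 -95 -70 0 0 -5; -38 -150 -70 0 0 -9; -52 -205 -70 0 0 -13; -66 -260 -70 0 0 -17; -80 -315 -70 0 0 -17; -94 -370 -70 0 0 -17; -110 -425 -70 0 0 -17; -110 -425 -70 0 0 -17; -110 -425 -70 0 0 -17", grip=1)

```text
time: 8.4
tcp_pos: [522.4, -242.5, 319.7]
eef_rot: [0.201, -3.135, -0.001]
wrist_force: [0.3, 0.7, 0.3]
grip_width: 91.1
```

```bash
python3 -c "
from mv import *
s=sense();rel([],s);np.save('ws.npy',s,allow_pickle=True)"; python3 look.py wrist pics/w1.png; python3 look.py top pics/t2.png 200,130,480,270,2.8
```

```text
t 8.4 pos [ 522.4 -242.5  319.7] F [0.3 0.7 0.3] grip 91.1
```

View pics/w1.png

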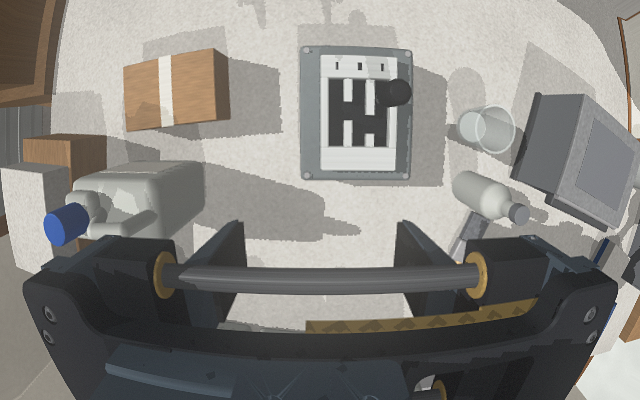

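View pics/t2.png

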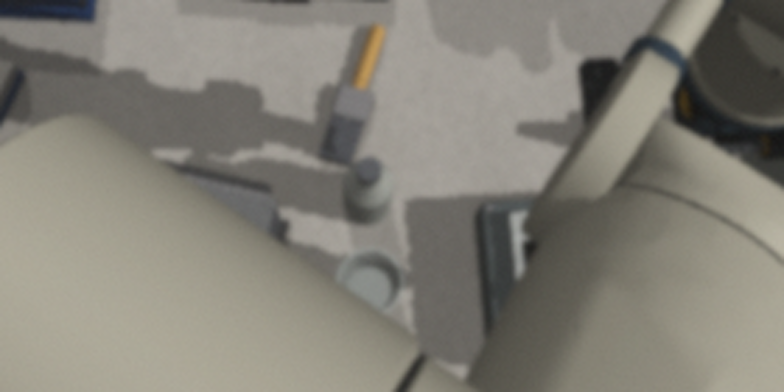

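The wrist view shows the whole gate (px 300–412, 45–180), both ribs, and the lever handle at about (398,93). The bystanders look undisturbed. I'll enlarge the gate.

```bash
python3 - <<'E'
import cv2
im=cv2.imread("pics/w1.png")
cv2.imwrite("pics/w1z.png",cv2.resize(im[40:185,295:420],None,fx=4,fy=4,interpolation=cv2.INTER_CUBIC))
E
```

```text
(no output)
```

View pics/w1z.png

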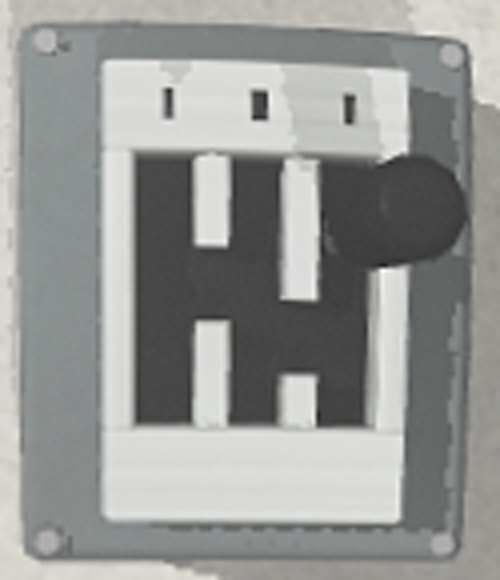

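```bash
cat > wr.py <<'E'
import numpy as np
from scipy.spatial.transform import Rotation as Ro
def wloc(W,s,uv,z):
    M=W["mtx"];d=(np.array(uv,float)-[M[0,2],M[1,2]]);r=np.hypot(*d);th=r/M[0,0]
    ray=np.array([*(d/r*np.sin(th)),np.cos(th)])
    H=W["hand_eye"];R=Ro.from_rotvec(s["eef_rot"]).as_matrix()
    dw=R@H[:3,:3]@ray;c=R@H[:3,3]+s["tcp_pos"]
    return c+dw*(z-c[2])/dw[2]
E
python3 - <<'E'
from wr import *
W=np.load("last_wrist.npy",allow_pickle=True).item();s=np.load("ws.npy",allow_pickle=True).item()
p=np.load("sel.npy")
def inv(w,p=p):
    d=w[:2]-p[:2];c,s_=np.cos(p[2]),np.sin(p[2]);return np.array([c*d[0]+s_*d[1],-s_*d[0]+c*d[1]]).round(1)
for nm,q,z in[("boxNR",(20,27),70),("boxNL",(472,45),70),("boxFL",(462,560),70),("boxFR",(25,557),70),("pl",(102,60),88),("pl",(408,70),88),("pl",(400,523),88),("pl",(103,517),88),
 ("slotNR",(133,152),86),("slotFR",(133,425),86),("rib2 near",(212,247),84),("rib2 far",(212,320),84),("rib1near",(300,300),84),("rib1far",(299,375),84),("ribs near end",(212,155),84),("ribs far end",(212,425),84),("rib2L",(193,380),84),("rib2R",(230,380),84),("rib1L",(281,250),84),("rib1R",(319,250),84),("handletop",(423,208),175),("handletopR",(468,213),175)]:
    w=wloc(W,s,np.array(q)/4+[295,40],z);print(nm,w.round(1),inv(w))
E
```

```text
boxNR [ 355.8 -289.4   70. ] [-87.2 -74.2]
boxNL [ 337.1 -142.5   70. ] [-87.  74.]
boxFL [ 510.4 -119.4   70. ] [87.9 74.6]
boxFR [ 529.3 -266.1   70. ] [ 87.8 -73.3]
pl [ 367.7 -261.5   88. ] [-71.9 -48. ]
pl [ 354.9 -167.1   88. ] [-72.5  47.3]
pl [ 498.7 -148.3   88. ] [72.6 47.5]
pl [ 509.9 -242.7   88. ] [ 71.5 -47.6]
slotNR [ 395.3 -248.3   86. ] [-42.8 -38.5]
slotFR [ 480.1 -237.2   86. ] [ 42.7 -38.3]
rib2 near [ 421.4 -220.2   84. ] [-13.4 -13.9]
rib2 far [ 444.1 -217.1   84. ] [  9.6 -13.8]
rib1near [ 433.7 -190.6   84. ] [ 2.7 13.8]
rib1far [ 457.2 -187.5   84. ] [26.4 13.9]
ribs near end [ 392.5 -224.    84. ] [-42.5 -14. ]
ribs far end [ 476.9 -212.5   84. ] [ 42.7 -13.4]
rib2L [ 463.6 -220.4   84. ] [ 28.5 -19.6]
rib2R [ 462.  -208.9   84. ] [28.4 -7.9]
rib1L [ 419.  -198.8   84. ] [-13.    7.6]
rib1R [ 417.  -186.9   84. ] [-13.4  19.7]
handletop [ 409.6 -178.2  175. ] [-19.6  29.2]
handletopR [ 408.6 -166.8  175. ] [-19.1  40.7]
```

The wrist camera and the earlier fit agree. Rib openings: first–middle centred at x ≈ +14.5, middle–third at x ≈ -2. The lever is at about (-19, +28).

```bash
cat > sel.py <<'E'
from mv import *
p=np.load("sel.npy");c,n=np.cos(p[2]),np.sin(p[2])
def B(x,y,z): return (p[0]+c*x-n*y,p[1]+n*x+c*y,z,np.pi+p[2])
def cur(s):
    d=s["tcp_pos"][:2]-p[:2];print("box xy",(c*d[0]+n*d[1]).round(1),(-n*d[0]+c*d[1]).round(1),"z",s["tcp_pos"][2].round(1),"Fbox",(c*s["wrist_force"][0]+n*s["wrist_force"][1]).round(1),(-n*s["wrist_force"][0]+c*s["wrist_force"][1]).round(1))
E
python3 - <<'E'
from sel import *
s=sense();cur(s);rel([B(-19,28,240),B(-19,28,147)],s)
E
```

```text
box xy 84.2 -48.2 z 320.0 Fbox 0.5 -0.1
t 8.5 pos [ 522.5 -241.6  320. ] F [ 0.5  0.  -0.5] grip 91.1
[103.1  76.3  80. ] [ 0.  -0.   0.1]
[103.1  76.2 173. ] [ 0.  -0.   0.1]
```

carry_out(plan="35 25 20 0 0 0; 70 50 50 0 0 0; 103 76 80 0 0 0; 103 76 80 0 0 0; 103 76 100 0 0 0; 103 76 135 0 0 0; 103 76 173 0 0 0; 103 76 173 0 0 0; 103 76 173 0 0 0")

```text
time: 9.62
tcp_pos: [411.7, -180.8, 148.3]
eef_rot: [-0.203, 3.134, -0.001]
wrist_force: [-0.2, 1.5, -0.4]
grip_width: 91.4
```

```bash
python3 -c "
from sel import *
s=sense();cur(s);rel([],s)"; python3 look.py wrist pics/w2.png;python3 look.py scene pics/s6.png 210,100,330,260,4
```

```text
box xy -17.8 26.4 z 148.3 Fbox 0.0 1.5
t 9.625 pos [ 411.7 -180.8  148.3] F [-0.2  1.5 -0.4] grip 91.4
```

View pics/w2.png

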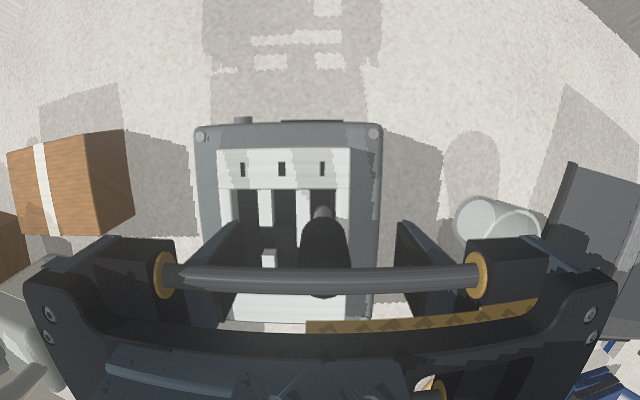

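View pics/s6.png

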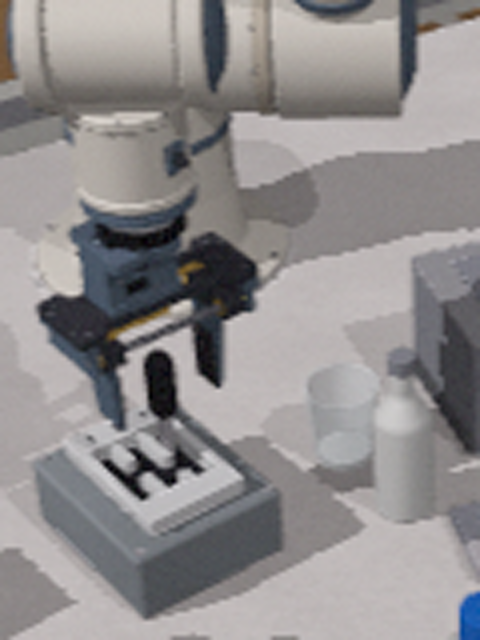

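The handle stands between the fingers. I close on it.

carry_out(plan="0 0 0 0 0 0; 0 0 0 0 0 0; 0 0 0 0 0 0; 0 0 0 0 0 0; 0 0 0 0 0 0; 0 0 0 0 0 0", grip=0, newtons=20)

```text
time: 10.48
tcp_pos: [410.7, -180.5, 146.9]
eef_rot: [0.202, -3.135, -0.0]
wrist_force: [0.1, 0.5, 0.4]
grip_width: 33.9
```

```bash
python3 -c "
from sel import *
s=sense();cur(s);rel([B(14.5,27.5,147),B(14.5,0,147)],s)"; python3 look.py wrist pics/w3.png
```

```text
box xy -18.9 26.8 z 146.9 Fbox 0.1 0.5
t 10.475 pos [ 410.7 -180.5  146.9] F [0.1 0.5 0.4] grip 33.9
[-33.4   0.7  -0.1] [ 0. -0. -0.]
[-33.4 -26.8  -0.1] [ 0. -0. -0.]
```

View pics/w3.png

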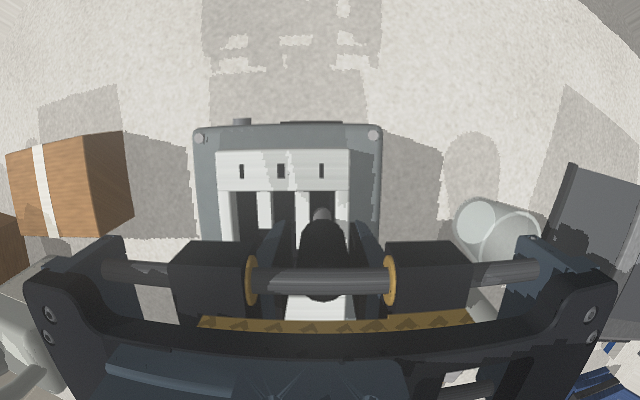

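carry_out(plan="0 0 0 0 0 0; 0 0 0 0 0 0; 0 0 0 0 0 0")

```text
time: 10.9
tcp_pos: [410.6, -180.5, 146.9]
eef_rot: [0.202, -3.135, -0.0]
wrist_force: [-0.6, 0.8, 0.6]
grip_width: 27.4
```

```bash
python3 -c "
from sel import *
s=sense();cur(s);rel([],s)"
```

```text
box xy -18.9 26.9 z 146.9 Fbox -0.5 0.9
t 10.9 pos [ 410.6 -180.5  146.9] F [-0.6  0.8  0.6] grip 27.4
```

Gripped (27.4 mm). Move to the first opening.

carry_out(plan="-6 0 0 0 0 0; -12 0 0 0 0 0; -18 0 0 0 0 0; -24 0 0 0 0 0; -30 0 0 0 0 0; -33.5 0 0 0 0 0; -33.5 0 0 0 0 0; -33.5 0 0 0 0 0")

```text
time: 11.9
tcp_pos: [444.0, -176.2, 146.9]
eef_rot: [-0.202, 3.135, -0.0]
wrist_force: [0.5, 0.6, -1.9]
grip_width: 27.7
```

```bash
python3 -c "
from sel import *
s=sense();cur(s);np.save('ws.npy',s,allow_pickle=True);rel([],s)"; python3 look.py wrist pics/w4.png 190,110,400,340,2.6;python3 look.py scene pics/s7.png 210,130,310,260,5
```

```text
box xy 14.8 26.7 z 146.9 Fbox 0.6 0.6
t 11.9 pos [ 444.  -176.2  146.9] F [ 0.5  0.6 -1.9] grip 27.7
```

View pics/w4.png

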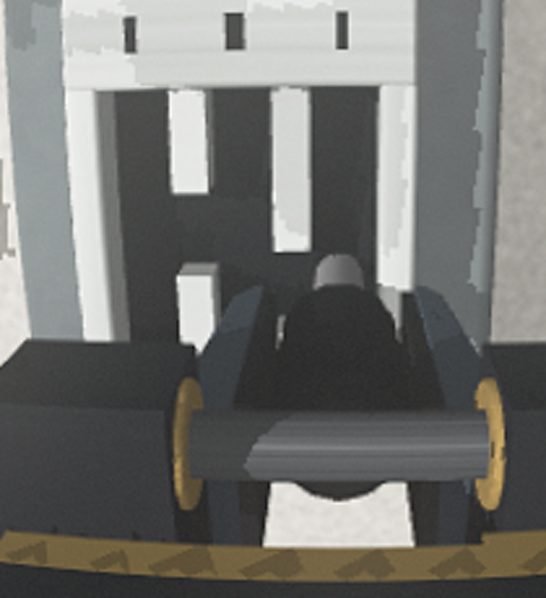

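View pics/s7.png

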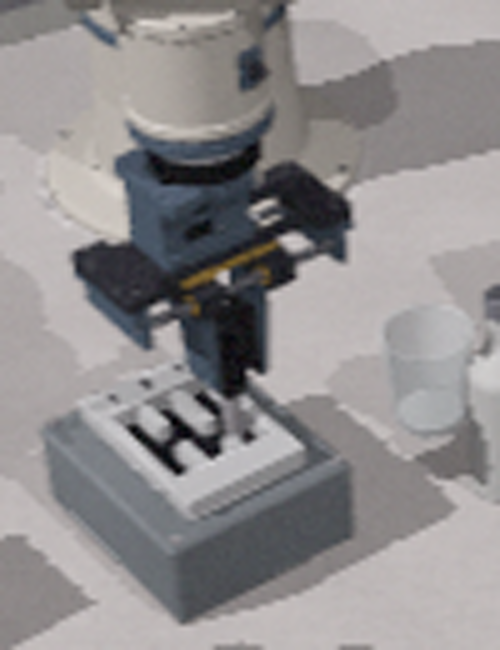

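```bash
python3 - <<'E'
from wr import *
W=np.load("last_wrist.npy",allow_pickle=True).item();s=np.load("ws.npy",allow_pickle=True).item()
p=np.load("sel.npy");c,n=np.cos(p[2]),np.sin(p[2])
for nm,q,z in[("rib1near",(292,250),84),("rib2near",(190,192),84),("rib2far",(197,275),84),("stalk near",(338,255),70),("stalk near",(338,255),84),("stalkL",(315,285),84),("stalkR",(362,285),84),("slots near end",(190,90),84)]:
    w=wloc(W,s,np.array(q)/2.6+[190,110],z);d=w[:2]-p[:2];print(nm,z,(c*d[0]+n*d[1]).round(1),(-n*d[0]+c*d[1]).round(1))
E
```

```text
rib1near 84 2.0 14.2
rib2near 84 -14.6 -13.8
rib2far 84 9.5 -12.9
stalk near 70 7.6 27.1
stalk near 84 3.5 27.1
stalkL 84 12.3 20.6
stalkR 84 12.3 33.8
slots near end 84 -42.8 -12.9
```

The stalk (near edge 7.6, so its centre is about 14.6) lines up with the opening (2 to 26). Next I go across to the middle slot.

carry_out(plan="0 -5 0 0 0 0; 0 -10 0 0 0 0; 0 -15 0 0 0 0; 0 -20 0 0 0 0; 0 -24 0 0 0 0; 0 -27 0 0 0 0; 0 -27 0 0 0 0; 0 -27 0 0 0 0; 0 -27 0 0 0 0")

```text
time: 13.12
tcp_pos: [447.4, -203.0, 146.9]
eef_rot: [-0.202, 3.135, -0.0]
wrist_force: [-0.8, -1.2, -1.8]
grip_width: 27.4
```

```bash
python3 -c "
from sel import *
s=sense();cur(s);rel([B(-2.3,0,147),B(-2.3,-28,147)],s);np.save('ws.npy',s,allow_pickle=True)"; python3 look.py wrist pics/w5.png 190,110,400,340,2.6
```

```text
box xy 14.7 -0.2 z 146.9 Fbox -1.0 -1.1
t 13.125 pos [ 447.4 -203.   146.9] F [-0.8 -1.2 -1.8] grip 27.4
[17.   0.2 -0.1] [-0.  0.  0.]
[ 17.  -27.8  -0.1] [-0.  0.  0.]
```

View pics/w5.png

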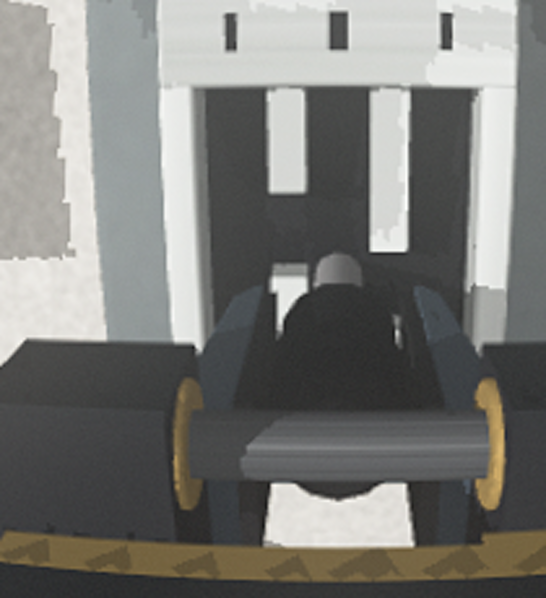

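The stalk is in the middle slot. Now back 17 mm (opening centre about -2.3), then across.

carry_out(plan="5 0 0 0 0 0; 10 0 0 0 0 0; 14 0 0 0 0 0; 17 0 0 0 0 0; 17 0 0 0 0 0; 17 0 0 0 0 0; 17 -5 0 0 0 0; 17 -10 0 0 0 0; 17 -14 0 0 0 0; 17 -14 0 0 0 0")

```text
time: 14.42
tcp_pos: [432.5, -219.5, 146.9]
eef_rot: [-0.201, 3.135, -0.001]
wrist_force: [-1.1, -1.0, -0.5]
grip_width: 27.2
```

```bash
python3 -c "
from sel import *
s=sense();cur(s);rel([B(-2.3,-28,147)],s)"; python3 look.py wrist pics/w6.png 190,110,400,340,2.6
```

```text
box xy -2.3 -14.7 z 146.9 Fbox -1.2 -0.8
t 14.425 pos [ 432.5 -219.5  146.9] F [-1.1 -1.  -0.5] grip 27.2
[  0.  -13.3  -0.1] [-0.  0. -0.]
```

View pics/w6.png

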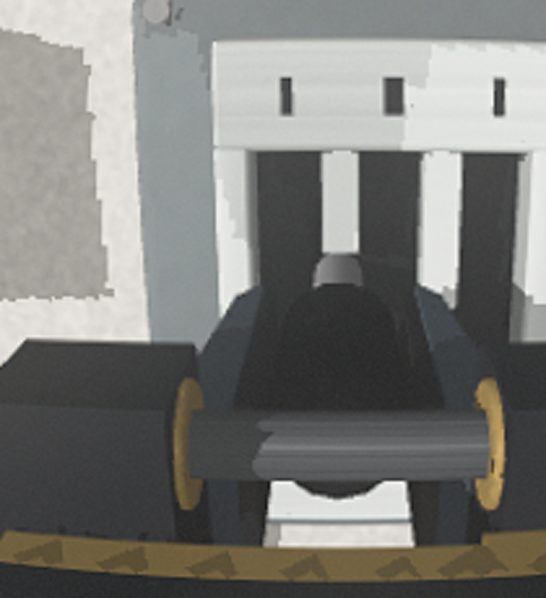

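The stalk is in the second opening with no resistance. I carry on into the third slot and then to its far end.

carry_out(plan="0 -5 0 0 0 0; 0 -10 0 0 0 0; 0 -13.5 0 0 0 0; 0 -13.5 0 0 0 0; 0 -13.5 0 0 0 0; -6 -13.5 0 0 0 0; -12 -13.5 0 0 0 0; -18 -13.5 0 0 0 0; -24 -13.5 0 0 0 0; -30 -13.5 0 0 0 0; -34 -13.5 0 0 0 0; -37 -13.5 0 0 0 0")

```text
time: 15.98
tcp_pos: [471.0, -227.6, 146.9]
eef_rot: [-0.202, 3.135, -0.0]
wrist_force: [-2.0, -1.4, 0.1]
grip_width: 27.6
```

carry_out(plan="-1 0 0 0 0 0; -2 0 0 0 0 0; -2 0 0 0 0 0")

```text
time: 16.35
tcp_pos: [472.7, -227.4, 146.9]
eef_rot: [-0.202, 3.135, 0.0]
wrist_force: [-0.7, -0.3, -1.2]
grip_width: 27.3
```

```bash
python3 -c "
from sel import *
s=sense();cur(s);rel([B(37,-28,147)],s)"; python3 look.py wrist pics/w7.png 190,110,400,340,2.6
```

```text
box xy 36.6 -27.7 z 146.9 Fbox -0.7 -0.2
t 16.35 pos [ 472.7 -227.4  146.9] F [-0.7 -0.3 -1.2] grip 27.3
[-0.4 -0.3 -0.1] [ 0.  0. -0.]
```

View pics/w7.png

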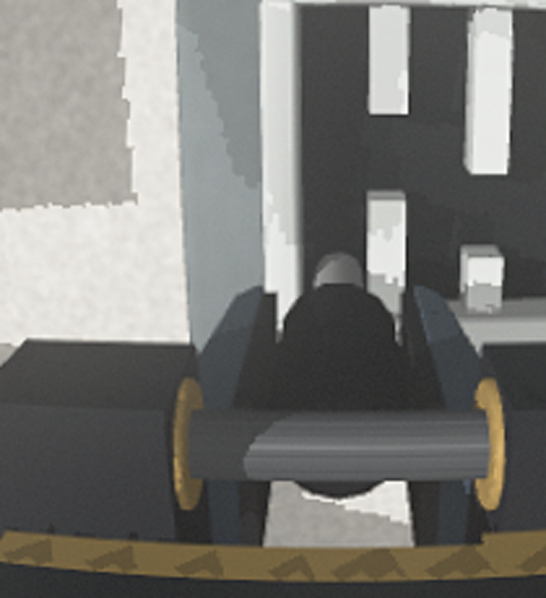

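The lever is in the third slot at about x = 36, but there is no clear end-stop force yet. I press a little further to feel the end.

carry_out(plan="-1 0 0 0 0 0; -2 0 0 0 0 0; -3 0 0 0 0 0; -4 0 0 0 0 0; -4 0 0 0 0 0")

```text
time: 17.02
tcp_pos: [475.1, -226.7, 146.8]
eef_rot: [0.202, -3.132, -0.001]
wrist_force: [-12.6, -3.1, 6.9]
grip_width: 27.7
```

```bash
python3 -c "
from sel import *
s=sense();cur(s);rel([],s)"
```

```text
box xy 39.1 -27.3 z 146.8 Fbox -12.9 -1.4
t 17.025 pos [ 475.1 -226.7  146.8] F [-12.6  -3.1   6.9] grip 27.7
```

End stop felt at 13 N. I let go and rise.

carry_out(plan="0 0 0 0 0 0; 0 0 0 0 0 0; 0 0 0 0 0 0; 0 0 0 0 0 0; 0 0 0 0 0 0; 0 0 0 0 0 0; 0 0 -20 0 0 0; 0 0 -60 0 0 0; 0 0 -110 0 0 0; -20 0 -160 0 0 0; -50 0 -175 0 0 0; -50 0 -175 0 0 0", grip=1)

```text
time: 18.52
tcp_pos: [528.0, -220.5, 323.0]
eef_rot: [-0.204, 3.133, -0.002]
wrist_force: [0.9, -0.4, -0.9]
grip_width: 91.4
```

carry_out(plan="0 0 0 0 0 0; 0 0 0 0 0 0; 0 0 0 0 0 0")

```text
time: 18.9
tcp_pos: [525.7, -220.6, 321.5]
eef_rot: [0.201, -3.134, -0.001]
wrist_force: [-1.0, -0.8, -0.4]
grip_width: 91.2
```

```bash
python3 -c "
from sel import *
s=sense();cur(s);rel([],s);np.save('ws.npy',s,allow_pickle=True)"; python3 look.py wrist pics/w8.png;python3 look.py scene pics/s8.png 200,100,400,260,3.5
```

```text
box xy 90.0 -27.7 z 321.5 Fbox -1.1 -0.7
t 18.9 pos [ 525.7 -220.6  321.5] F [-1.  -0.8 -0.4] grip 91.2
```

View pics/w8.png

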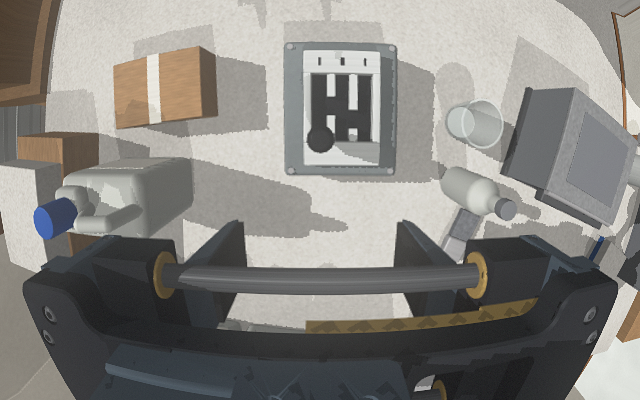

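View pics/s8.png

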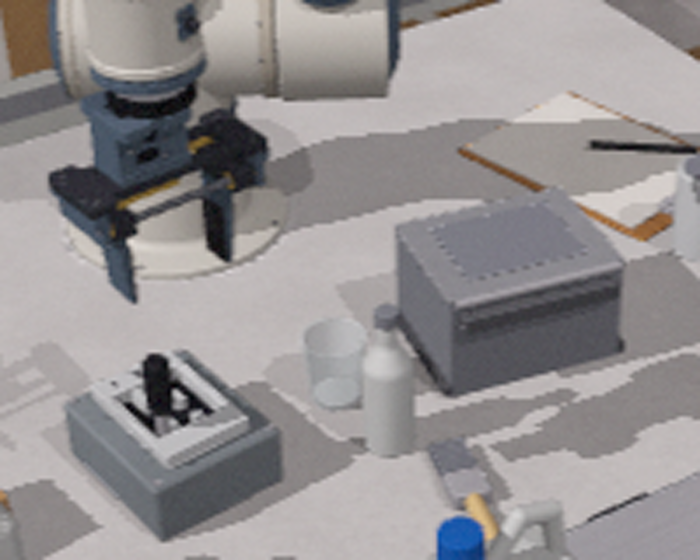

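```bash
python3 - <<'E'
from wr import *; import cv2
W=np.load("last_wrist.npy",allow_pickle=True).item();s=np.load("ws.npy",allow_pickle=True).item()
cv2.imwrite("pics/w8z.png",cv2.resize(W["img"][100:180,280:400,::-1],None,fx=6,fy=6,interpolation=cv2.INTER_CUBIC))
p=np.load("sel.npy");c,n=np.cos(p[2]),np.sin(p[2])
for q,z in(((319,138),175),((319,152.5),175),((319,152.5),113),((319,121),113),((340,143),84)):
    w=wloc(W,s,q,z);d=w[:2]-p[:2];print(q,z,(c*d[0]+n*d[1]).round(1),(-n*d[0]+c*d[1]).round(1))
E
```

```text
(319, 138) 175 33.2 -28.3
(319, 152.5) 175 47.3 -28.3
(319, 152.5) 113 53.9 -28.5
(319, 121) 113 17.0 -28.5
(340, 143) 84 44.8 -2.2
```

View pics/w8z.png

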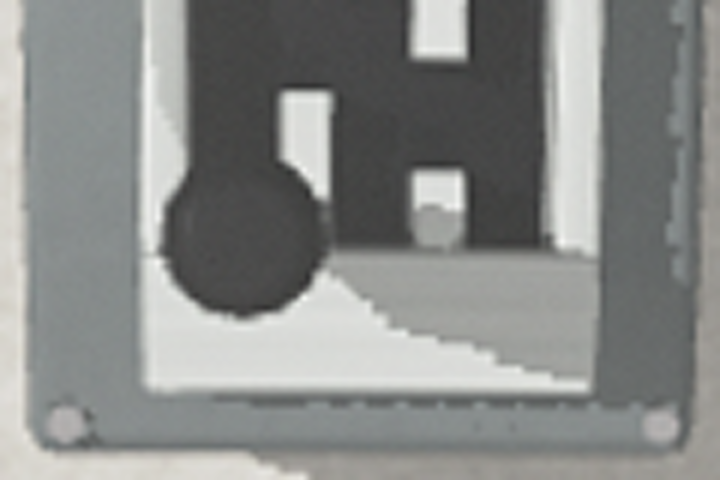

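```bash
python3 -c "
from plant import close_job
print(close_job())"
```

```text
the job is handed in; nothing more can be done
None
```

The lid is shut, the lever is home at the far end of the third slot, and the job is handed in. It took about 19 s of the 58 s allowed; no verdict was reported.

- **Lid:** I pushed it from behind with closed fingers. It tipped past upright and fell shut by itself, and in the picture afterwards the fingers were clear of it. I did not touch it again.
- **Lever:** I gripped the handle and moved it through the first rib's opening at x ≈ +14.5 mm and the second's at x ≈ -2 mm. I then pushed it up the third slot until I felt the end stop at about 13 N, let go and rose clear.
- **Last checks:** The lever measured x ≈ +35 mm and y ≈ -27 to -28 mm, which is inside the limits. The lid was shut in the last pictures and the gripper was about 175 mm above where it let go, touching nothing.
- **Bystanders:** The bottle, cup, brush, carton and jug looked unmoved in the last pictures, judged by eye only. The can was only partly in view and the soapbox was out of view, so I did not check them properly at the end.
- **Disagreements:** My first fit of the selector box differed by 2–3 mm between the top and wrist cameras. The wrist camera's close view settled it.

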